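# Feel the pad gap of a brake caliper with a wedge gauge

### The job

Draw the wedge gauge (the flat blade with the plain black rectangular grip) up out of the wooden tool block and slide its blade, thin end first and upright, down between the two pads of the brake caliper on the bench fixture until it drags snugly against both pads, near the middle of their length, without forcing the pads apart. Finish while still holding the gauge in the gripper, steady at that depth: do not let go. Leave the other tools and things on the bench where they are.

Things in the scene. Friction and masses are not known exactly. Their poses are not given: they have to be found in the camera images.
- gauge: wedge gauge, loose, 75 to 155 g, upright in one of the block's three slots. Origin: middle of the blade's lower end (tip); z up to the grip, x along the blade's width, y through its thickness. Steel blade 22 mm wide, 55 mm long, evenly tapered: thickness 2.5 mm at the tip, 6.46 mm at z = 55 mm
- gauge_grip (a point): middle of the gauge's plain black rectangular grip, 81 mm above the tip: 32 mm wide (x), 18 mm thick (y), from z = 55 to 103 mm; its underside rests on the block's top. Grip it from above across the 18 mm
- block: fixed wooden tool block 90 (x) x 210 (y) x 70 mm high; origin under its centre. Three slots 27 mm (x) x 11 mm (y), 62 mm deep, open to the top, at x = 0 and y = -75, 0, +75 mm; one flat tool in each, in any order, with its width along the block's x
- stand: fixed bench fixture: 130 x 130 mm steel base and two grey side plates 88 mm high at y = +-55 mm; origin under its centre. It carries the caliper on two guide pins along its y
- caliper: black brake caliper with an upward slot, amid the stand; it floats +-12 mm along its y on guide pins (0.3 N friction), so it centres itself on the blade. Origin: middle of the pad gap at the mouth (top edges of the flat pad faces), 100 mm above the bench; z up, x along the slot, y across the gap. Nothing rises over 7 mm above this level; below the mouth the slot is free for 85 mm
- pad_dial: copper-coloured pad on the caliper's -y side, 40 mm long (x), flat face 34 mm tall; above the mouth its edge is bevelled outward 5 mm over 7 mm of height as a lead-in. Set beforehand on a stiff dial, it does not yield: its face is 1.7 to 3.1 mm from the caliper's middle, differing each time. At 1.7 mm its origin is the caliper's; it moves with the pad
- pad_spring: like pad on the +y side; its face rests 1.7 mm from the caliper's middle (origin then at the caliper's), on a spring with 3 N preload that yields outward (+y) by 12 N per mm, 2.2 mm at most. So the gap is 3.4 to 4.8 mm; the blade begins to drag 12 to 32 mm below the mouth, and the push then grows with depth. Snug: a push of 3 to 10 N
- pad_spring_face (a point): point on the spring pad's face at the mouth, in the middle of its length; in the caliper's frame at y = 1.7 mm when the pad is at rest
- scraper: bystander standing in the tool block: flat steel blade with a thin steel shoulder plate and a round, turned light-wood handle that reaches 118 mm above its lower end; leave alone
- lever_iron: bystander standing in the tool block: flat steel tyre iron with a thin steel shoulder plate, a narrow 12 x 7 mm steel stem and a rubber roll across its top, 121 mm above its lower end; leave alone
- mug: bystander: white mug, 80 mm wide, 90 mm tall; origin under its centre
- lube: bystander: white bottle, 52 mm wide, 140 mm tall; origin under its centre
- wrench: bystander: steel wrench 170 mm long lying flat
- sprocket: bystander: dark steel ring 72 mm wide, 6 mm thick, lying flat
- tin: bystander: small aluminium tin, 60 mm wide, 55 mm tall
- pedal: bystander: black bicycle pedal 90 x 60 x 24 mm with a short axle, lying flat
Things that resemble listed ones, but are neither listed nor needed, are in the scene too. Leave any red look-alike of the stand alone.

How it is judged:
On the way, in this order (a step that is already met when the one before it is completed fails the run):
1. the gauge is drawn clear of the tool block and held (z of gauge in the frame of block above 0.08 m and contact force between the fingers and gauge above 1 N), for 0.1 s.
2. the blade's tip has entered between the pads (x of gauge in the frame of caliper between -0.01 and 0.01 m and y of gauge in the frame of caliper between -0.005 and 0.005 m and angle between the z axis of gauge and the z axis of caliper, either way round below 0.1 rad and z of gauge in the frame of caliper below -0.004 m), for 0.1 s.
At the end, for the whole second after the job is handed in: The gauge stands upright (within 0.1 rad) between the pads, its middle within 10 mm of the middle of their length, its tip 8 to 48 mm below the mouth, pressing on each pad with 1.5 to 15 N, at rest, and still gripped by the fingers with more than 2 N (contact force between gauge and pad_dial between 1.5 and 15 N and contact force between gauge and pad_spring between 1.5 and 15 N and x of gauge in the frame of caliper between -0.01 and 0.01 m and y of gauge in the frame of caliper between -0.005 and 0.005 m and angle between the z axis of gauge and the z axis of caliper, either way round below 0.1 rad and z of gauge in the frame of caliper between -0.048 and -0.008 m and contact force between the fingers and gauge above 2 N and linear speed of gauge below 0.01 m/s); the arm keeps its last pose, push and grip.
It fails at once if the spring pad is forced back by more than 1.6 mm (y of pad_spring_face in the frame of caliper above 0.0033 m).
It fails at once if another tool or thing on the bench is moved by more than 30 mm (distance of any of scraper, lever_iron, mug, lube, wrench, sprocket, tin, pedal from where it was at the start of the episode above 0.03 m).
It also fails if it takes over 48 s, if anything falls off the work surface, if the arm or the gripper's body presses on something with over 40 N, if the wrist force passes 120 N, or if a joint passes its speed limit or range.

### The arm

A 7-joint arm with a two-finger parallel gripper is mounted at the origin on the work surface. World frame = base frame: x ahead of the robot, y to its left, z up, the work surface at z = 0. Lengths are in m, angles in rad, forces in N, time in s.
With the tool pointing down it reaches from about 0.425 to 0.925 m from the base axis. Payload 6.8 kg.
Tool frame: the origin (TCP) lies at the very end of the fingers, on their centre line; the grasp point (between the pads) lies bot.tcp_to_grasp behind it (bot.tcp_to_grasp is the distance from the TCP to the grasp point, in m); z points along the fingers, y is the line along which they close (so a half turn about z gives the same grasp; the last joint's range is limited). The gripper opens to 85 mm and grips with 20 to 120 N. Pads are 22 mm wide; open, the fingers measure 114 mm over their backs; the gripper's body (76 mm by 85 mm) begins 54 mm behind the grasp point. The pads swing forward as they close: fully open they stand 13 mm farther back than shut.
Start: joints at [1.202, 0.477, 0.022, 1.555, -0.011, 1.109, -0.083], TCP at [0.174, -0.652, 0.231] pointing down, gripper open.
Joint ranges: [-2.96, 2.96], [-0.34, 2.1], [-1.41, 1.46], [0.24, 2.44], [-1.37, 4.51], [0.17, 1.92], [-2.96, 2.96]. Speed limits (rad/s): [2.39, 2.39, 3.14, 3.14, 3.14, 3.14, 3.14].

### API

Orientations are given as a unit quaternion [w, x, y, z].
In Python, from station import bot gives the robot as it stands.
- The arm moves only by the tool servo_tool, never from a script. Its argument "motion" is a list that holds one entry, the list of rows, each a list of 7 numbers: the shift along the tool's x, y, z in m, then the turn, a rotation vector about the tool's x, y, z in units of 5 degrees (1.0 is 5 degrees), then the opening, from 0 (shut) to 1 (fully open). A call has 1 to 20 rows; each row is the pose to reach, as a shift and turn from the pose commanded when the call began, along the tool's axes at that moment; what a row does not reach only later rows make up. A row lasts 1/12 s, in which the tool goes at most 41.7 mm and 7.16 degrees, less where a joint would pass 70% of its speed; a pose out of reach is approached as far as the arm can. A call with a gripper value outside its range is refused whole. The fingers move at their own pace and stop on an object; "grip_force" is the grip in N (left out, the last holds). Time passes only in rows, so rows that repeat a pose let the fingers close. It gives the time, the measured TCP pose, the force, the opening and the grip force at its end, in the units of the state.
- bot.get_obs(): the state, without advancing time (a new reading comes with each control period).
- bot.read_camera(name): name is "scene" or "top" or "wrist"; returns a dict with "img" (420x560x3 uint8, red, green, blue), "K" (3x3 intrinsics, pixels), "pose" (4x4, takes a point from camera to world coordinates). Camera axes: x right, y down, z forward; pixel columns grow to the right and rows downward; lengths in m; the calibration is good to about 2 mm. A picture is of the moment at which its call begins. There is no depth.
- bot.hand_in(): hands the job in; it is judged then, once.
The state is a dict: "t": time; "q": joint angles; "joint_vel": joint speeds; "joint_torque": joint torques, N m; "eef_pos": TCP position; "tool_rot": TCP orientation; "contact_force": force on the tool from outside, world axes, zero at the start; "torque": the same for the moment, N m; "gripper_width": opening from 0.0 (shut) to 1.0 (fully open); "grasp_force": force on a finger pad.
Only numpy, scipy, OpenCV 4.12 (cv2) and the standard library are available. Lean on these libraries where they do the work, as an engineer would, in place of code of your own. Each camera call takes 0.05 s, during which the arm holds its last target. There are 200 camera calls.

## Working session

There is one attempt and no reset: what is moved stays moved. The work goes in short steps, Python scripts to look and compute and a tool call to move; the robot and the scene stay as the last step left them, time stands still between calls to the robot, and variables do not carry over. Pictures are saved under pics/ and viewed, at most 10 in all, crops included, and the job is handed in when it is done.

Besides the shell and the picture viewer there is one more tool, called after ">>>" as name([rows], argument=value, ...), one row to a line, values as JSON. servo_tool: Moves the arm, as the interface text tells. Its arguments: {"type":"object","properties":{"motion":{"type":"array"},"grip_force":{"type":"number"}},"required":["motion"]}

```bash
mkdir -p pics
cat > h.py <<'E'
import numpy as np, cv2
from station import bot
def cam(n):
    c=bot.read_camera(n); return c["img"],np.array(c["K"]),np.array(c["pose"])
def ray(K,P,uv):
    d=P[:3,:3]@np.linalg.inv(K)@np.array([uv[0],uv[1],1.]); return P[:3,3],d/np.linalg.norm(d)
def onz(K,P,uv,z):
    o,d=ray(K,P,uv); return o+d*(z-o[2])/d[2]
def proj(K,P,X):
    p=K@(P[:3,:3].T@(np.array(X)-P[:3,3])); return p[:2]/p[2]
def tri(r1,r2):
    A=np.array([r1[1],-r2[1]]).T; s=np.linalg.lstsq(A,r2[0]-r1[0],rcond=None)[0]
    a=r1[0]+s[0]*r1[1]; b=r2[0]+s[1]*r2[1]; return (a+b)/2,np.linalg.norm(a-b)
def save(n,img): cv2.imwrite(n,img[:,:,::-1])
E
python3 - <<'E'
from h import *
for n in("scene","top"):
    i,K,P=cam(n); save(f"pics/{n}.png",i); np.savez(f"{n}.npz",i=i,K=K,P=P); print(n,K.round(1).tolist(),P.round(3).tolist())
o=bot.get_obs(); print({k:np.round(v,3).tolist() for k,v in o.items()},bot.tcp_to_grasp)
E
```

```text
scene [[470.2, 0.0, 280.2], [0.0, 470.2, 207.3], [0.0, 0.0, 1.0]] [[-0.748, 0.457, -0.481, 1.019], [0.663, 0.509, -0.548, 0.568], [-0.006, -0.729, -0.685, 0.774], [0.0, 0.0, 0.0, 1.0]]
top [[449.3, 0.0, 291.2], [0.0, 449.3, 209.3], [0.0, 0.0, 1.0]] [[0.026, -0.975, 0.222, 0.31], [-1.0, -0.025, 0.008, 0.01], [-0.002, -0.222, -0.975, 1.058], [0.0, 0.0, 0.0, 1.0]]
{'t': 0.1, 'q': [1.202, 0.478, 0.022, 1.556, -0.012, 1.109, -0.083], 'joint_vel': [-0.0, -0.001, 0.001, -0.002, -0.001, 0.0, -0.0], 'joint_torque': [0.005, -59.776, 1.614, -28.195, 0.013, 0.005, 0.0], 'eef_pos': [0.174, -0.652, 0.23], 'tool_rot': [-0.001, 0.992, 0.13, -0.0], 'contact_force': [-0.146, -0.184, -0.377], 'torque': [-0.005, -0.015, 0.014], 'grasp_force': 0.0, 'gripper_width': 0.999} 0.0187
```

View pics/scene.png

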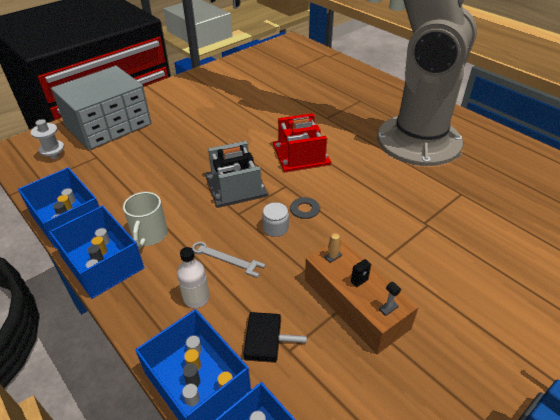

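View pics/top.png

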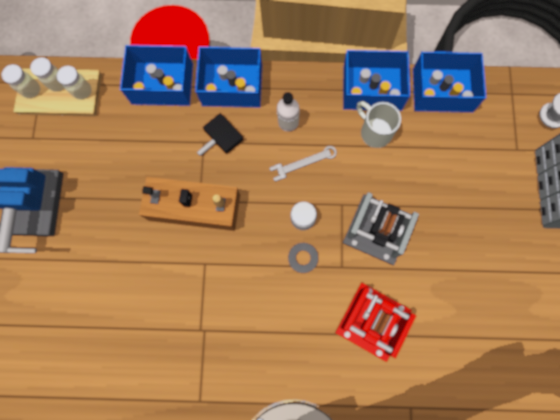

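Block tools in the scene view: the round wood handle at (334,247) is the scraper. The black rectangle at (361,273) fits the gauge, and the stem with a roll at (391,297) is the lever iron. The grey stand is at (236,172), with a red look-alike at (302,140). I'll confirm these in an enlarged crop.

Run:
```python
from h import *
s=np.load("scene.npz")["i"]; t=np.load("top.npz")["i"]
r=lambda a:cv2.resize(a,(400,300),interpolation=cv2.INTER_CUBIC)
save("pics/crop.png",np.vstack([np.hstack([r(s[225:345,290:450]),r(s[135:213,186:290])]),np.hstack([r(t[165:240,130:230+0]),r(t[190:265,335:435])])]))
```

```text
(no output)
```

View pics/crop.png

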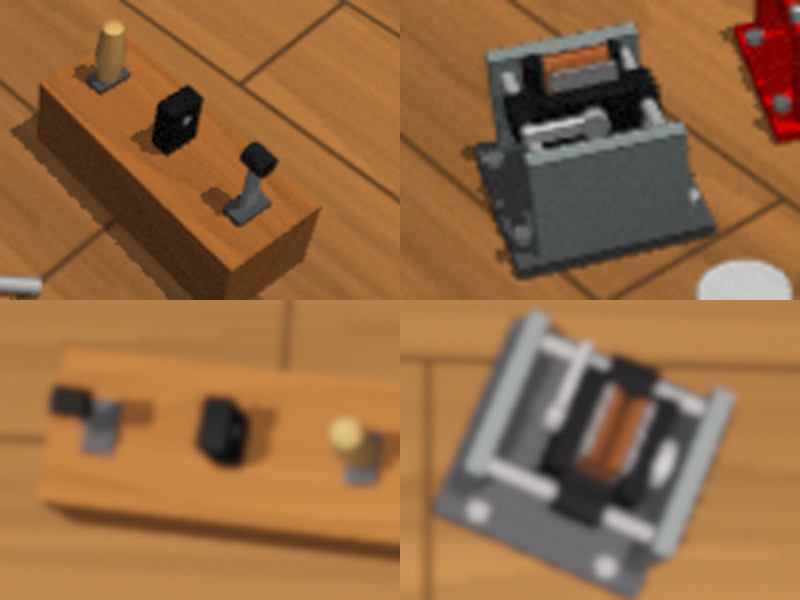

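The crop confirms it: the middle tool is a plain black rectangular grip, so it is the gauge. The grey stand carries the caliper with its copper pads. Next I'll get rough positions, then move the wrist camera over the block.

Run:
```python
from h import *
z=np.load("top.npz"); K,P=z["K"],z["P"]; z2=np.load("scene.npz"); K2,P2=z2["K"],z2["P"]
f=lambda u,v,h:print(u,v,onz(K,P,(u,v),h).round(3))
print("block corners"); f(146.2,177,.07); f(140,215,.07); f(239,185,.07); f(235,228,.07)
print("gauge top"); f(185.5,198,.095)
# caliper: plate ends tops
c=lambda x,y:(335+x/4,190+y/4)
print("plates ends"); 
for p in [(140,15),(80,170),(325,95),(265,250)]: f(*c(*p),.088)
print("pads mid"); f(*c(215,132),.1)
print("tri pads",tri(ray(K,P,c(212,132)),ray(K2,P2,(186+178/400*104,135+68/300*78))))
i,Kw,Pw=cam("wrist"); o=bot.get_obs()
from scipy.spatial.transform import Rotation as R
q=np.array(o["tool_rot"]); Rt=R.from_quat(q[[1,2,3,0]]).as_matrix()
print(Kw.round(1),"\n",(Rt.T@Pw[:3,:3]).round(3),Rt.T@(Pw[:3,3]-o["eef_pos"])); print(Rt.round(3))
```

```text
block corners
146.2 177 [0.602 0.353 0.07 ]
140 215 [0.513 0.358 0.07 ]
239 185 [0.589 0.139 0.07 ]
235 228 [0.489 0.143 0.07 ]
gauge top
185.5 198 [0.549 0.252 0.095]
plates ends
370.0 193.75 [ 0.571 -0.157  0.088]
355.0 232.5 [ 0.482 -0.123  0.088]
416.25 213.75 [ 0.528 -0.258  0.088]
401.25 252.5 [ 0.441 -0.223  0.088]
pads mid
388.75 223.0 [ 0.503 -0.194  0.1  ]
tri pads (array([ 0.5032801 , -0.19324265,  0.09803797]), np.float64(0.00015734941474752928))
[[331.5   0.  282.1]
 [  0.  331.5 205.4]
 [  0.    0.    1. ]] 
 [[-0.    -0.958 -0.285]
 [ 1.    -0.001  0.001]
 [-0.001 -0.285  0.958]] [ 0.07209487  0.00138381 -0.14309736]
[[ 0.966  0.258 -0.   ]
 [ 0.258 -0.966  0.001]
 [-0.    -0.001 -1.   ]]
```

Positions are consistent: the plates are 109 mm apart and the pads triangulate to z=0.098. I'll go over the caliper first to measure it with the wrist camera.

>>> servo_tool([
  [[0.1,-0.083,-0.005,0,0,1.5,1],[0.436,-0.358,-0.02,0,0,7.5,1],[0.436,-0.358,-0.02,0,0,7.5,1],[0.436,-0.358,-0.02,0,0,7.5,1],[0.436,-0.358,-0.02,0,0,7.5,1],[0.436,-0.358,-0.02,0,0,7.5,1],[0.436,-0.358,-0.02,0,0,7.5,1],[0.436,-0.358,-0.02,0,0,7.5,1],[0.436,-0.358,-0.02,0,0,7.5,1],[0.436,-0.358,-0.02,0,0,7.5,1],[0.436,-0.358,-0.02,0,0,7.5,1],[0.436,-0.358,-0.02,0,0,7.5,1],[0.436,-0.358,-0.02,0,0,7.5,1],[0.436,-0.358,-0.02,0,0,7.5,1],[0.436,-0.358,-0.02,0,0,7.5,1],[0.436,-0.358,-0.02,0,0,7.5,1],[0.436,-0.358,-0.02,0,0,7.5,1],[0.436,-0.358,-0.02,0,0,7.5,1],[0.436,-0.358,-0.02,0,0,7.5,1],[0.436,-0.358,-0.02,0,0,7.5,1]],
])

```text
t: 1.82
eef_pos: [0.5023, -0.1951, 0.2513]
tool_rot: [0.0, 0.98, -0.197, -0.0]
contact_force: [0.1, -1.1, -0.5]
gripper_width: 1.001
grasp_force: 0.0
```

Run:
```python
from h import *
i,K,P=cam("wrist"); np.savez("w1.npz",i=i,K=K,P=P); save("pics/w1.png",i)
o=bot.get_obs(); print(o["t"],o["eef_pos"],o["tool_rot"])
```

```text
1.8667 [ 0.50246094 -0.19483765  0.25128251] [ 9.73363168e-05  9.80509471e-01 -1.96471785e-01 -6.89684012e-05]
```

View pics/w1.png

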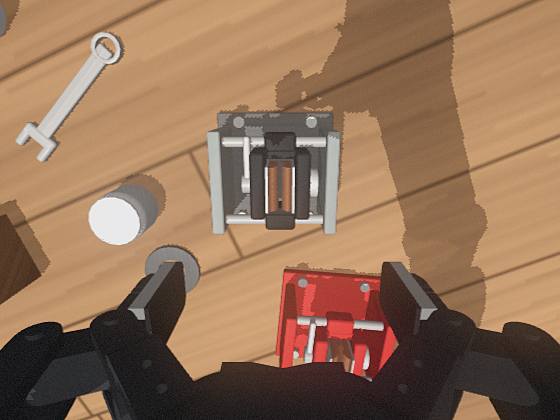

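The picture shows the grey caliper near centre: copper pads at cols 268–293, rows 160–212, with the slot vertical at col ~281. The red look-alike is lower, at (335,320).

Run:
```python
from h import *
z=np.load("w1.npz"); i,K,P=z["i"],z["K"],z["P"]
for r in (170,180,190,200): print(r,[tuple(int(v) for v in i[r-2:r+3,c].mean(0)) for c in range(264,299)])
hsv=cv2.cvtColor(i,cv2.COLOR_RGB2HSV); m=(hsv[:,:,1]>90)&(hsv[:,:,2]>60)
for r in range(152,222,3): 
    c=np.flatnonzero(m[r,255:308])+255; print(r,c.min() if len(c) else 0,c.max() if len(c) else 0,len(c))
save("pics/w1c.png",cv2.resize(i[100:245,195:355],(800,600*145//120),interpolation=cv2.INTER_CUBIC)[:600])
```

```text
170 [(101, 98, 97), (206, 208, 205), (240, 242, 239), (190, 192, 191), (109, 67, 46), (139, 93, 71), (152, 104, 79), (168, 114, 86), (172, 118, 89), (158, 109, 84), (150, 102, 78), (142, 98, 77), (129, 88, 69), (118, 81, 64), (102, 81, 71), (89, 91, 90), (89, 90, 88), (102, 88, 85), (129, 91, 73), (145, 98, 75), (153, 104, 80), (165, 113, 86), (176, 121, 91), (184, 128, 98), (177, 121, 92), (158, 107, 82), (135, 89, 67), (117, 88, 74), (192, 189, 186), (248, 247, 244), (227, 224, 222), (33, 24, 21), (59, 52, 49), (72, 66, 63), (82, 76, 74)]
180 [(67, 63, 59), (191, 191, 189), (247, 249, 248), (219, 223, 223), (97, 61, 43), (135, 90, 68), (149, 102, 77), (164, 112, 85), (171, 118, 89), (160, 110, 83), (149, 102, 80), (139, 96, 72), (128, 88, 67), (119, 80, 63), (104, 81, 72), (93, 92, 91), (90, 90, 89), (102, 89, 84), (131, 93, 74), (144, 97, 73), (155, 106, 81), (164, 112, 84), (177, 123, 93), (181, 125, 94), (172, 118, 89), (154, 104, 80), (131, 86, 65), (114, 86, 72), (191, 187, 184), (246, 246, 243), (226, 225, 222), (33, 24, 18), (60, 51, 47), (76, 68, 66), (86, 80, 78)]
190 [(62
[... 729 characters left out ...]
73), (129, 88, 67), (118, 79, 59), (110, 90, 81), (102, 99, 96), (100, 95, 93), (112, 99, 93), (130, 91, 69), (146, 97, 71), (156, 107, 81), (165, 112, 84), (179, 124, 94), (184, 127, 95), (170, 116, 87), (151, 103, 77), (127, 83, 60), (137, 120, 111), (208, 206, 201), (234, 233, 229), (180, 177, 174), (45, 31, 26), (68, 58, 52), (81, 72, 68), (94, 87, 81)]
152 0 0 0
155 0 0 0
158 0 0 0
161 270 290 17
164 269 290 18
167 268 290 19
170 268 291 20
173 268 291 20
176 268 291 20
179 268 291 20
182 268 291 20
185 268 290 20
188 268 290 19
191 268 290 19
194 268 290 19
197 269 290 18
200 269 290 18
203 269 290 20
206 269 290 20
209 269 290 18
212 264 264 1
215 265 294 2
218 261 261 1
221 266 266 1
```

View pics/w1c.png

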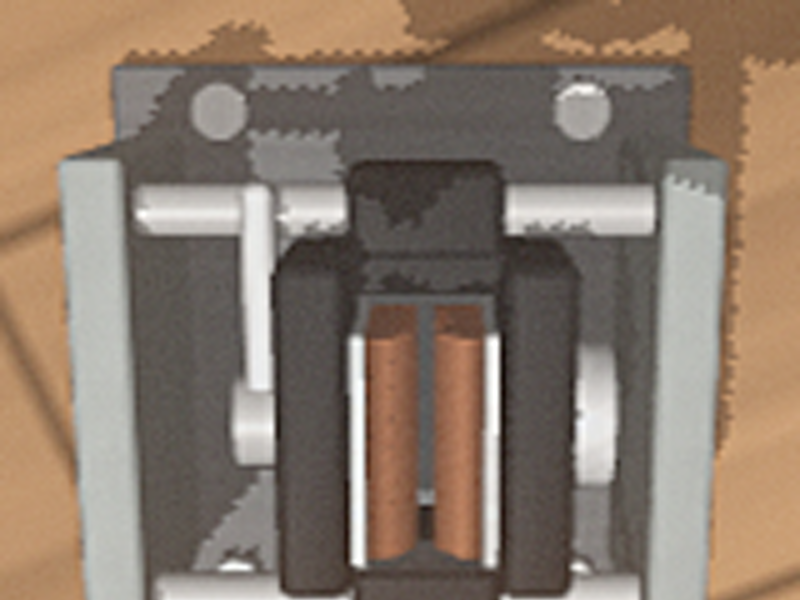

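```bash
cat >> h.py <<'E'
from scipy.spatial.transform import Rotation as R
def tool():
    o=bot.get_obs(); q=np.array(o["tool_rot"]); return np.array(o["eef_pos"]),R.from_quat(q[[1,2,3,0]]).as_matrix(),o
def goal(p,yaw):  # tool x at world yaw, pointing down; shift and turn (5 deg units) in tool axes
    e,Rt,o=tool(); c,s=np.cos(yaw),np.sin(yaw)
    G=np.array([[c,s,0],[s,-c,0],[0,0,-1.]])
    return (Rt.T@(np.array(p)-e)).round(4),(np.degrees(R.from_matrix(Rt.T@G).as_rotvec())/5).round(3)
E
python3 - <<'E'
from h import *
z=np.load("w1.npz"); i,K,P=z["i"],z["K"],z["P"]
c=lambda x,y:(195+x/5,100+y/5)   # crop y scale: 725/145=5
L=[onz(K,P,c(*p),.088) for p in [(60,165),(85,600)]]; Rr=[onz(K,P,c(*p),.088) for p in [(725,157),(712,600)]]
for A in(L,Rr): d=A[0]-A[1]; print(np.degrees(np.arctan2(d[1],d[0])),A)
G=[onz(K,P,p,.1) for p in [(279.7,170),(279.7,200)]]; d=G[0]-G[1]; print("gap",np.degrees(np.arctan2(d[1],d[0])),G)
for r in (160,167,211): print(r,onz(K,P,(279.7,r),.107))
E
```

```text
-23.044013000886608 [array([ 0.57446634, -0.15345888,  0.088     ]), array([ 0.49785114, -0.12086817,  0.088     ])]
-21.584598738072675 [array([ 0.52928581, -0.26504794,  0.088     ]), array([ 0.4504879 , -0.23387414,  0.088     ])]
gap -22.83091984785095 [array([ 0.51983011, -0.20194889,  0.1       ]), array([ 0.49404907, -0.19109517,  0.1       ])]
160 [ 0.52910447 -0.20589595  0.107     ]
167 [ 0.52344866 -0.20351487  0.107     ]
211 [ 0.48626669 -0.1878614   0.107     ]
```

Pad length reads 40.3 mm (given 40 mm). Caliper: (0.505, -0.196), yaw ≈ -22.6°. Next, over the gauge.

>>> servo_tool([
  [[-0.129,-0.43,0,0,0,-3.8,1],[-0.129,-0.43,0,0,0,-3.8,1],[-0.129,-0.43,0,0,0,-3.8,1],[-0.129,-0.43,0,0,0,-3.8,1],[-0.129,-0.43,0,0,0,-3.8,1],[-0.129,-0.43,0,0,0,-3.8,1],[-0.129,-0.43,0,0,0,-3.8,1],[-0.129,-0.43,0,0,0,-3.8,1],[-0.129,-0.43,0,0,0,-3.8,1],[-0.129,-0.43,0,0,0,-3.8,1],[-0.129,-0.43,0,0,0,-3.8,1],[-0.129,-0.43,0,0,0,-3.8,1],[-0.129,-0.43,0,0,0,-3.8,1],[-0.129,-0.43,0,0,0,-3.8,1],[-0.129,-0.43,0,0,0,-3.8,1],[-0.129,-0.43,0,0,0,-3.8,1],[-0.129,-0.43,0,0,0,-3.8,1],[-0.129,-0.43,0,0,0,-3.8,1]],
])

```text
t: 3.37
eef_pos: [0.5491, 0.2517, 0.2515]
tool_rot: [0.0, 0.999, -0.032, 0.0]
contact_force: [-0.1, 0.4, -0.5]
gripper_width: 1.0
grasp_force: 0.0
```

Run:
```python
from h import *
i,K,P=cam("wrist"); np.savez("w2.npz",i=i,K=K,P=P); print(tool()[0])
save("pics/w2.png",cv2.resize(i[60:330,100:460],(800,600),interpolation=cv2.INTER_CUBIC))
```

```text
[0.54899433 0.25194973 0.25141734]
```

View pics/w2.png

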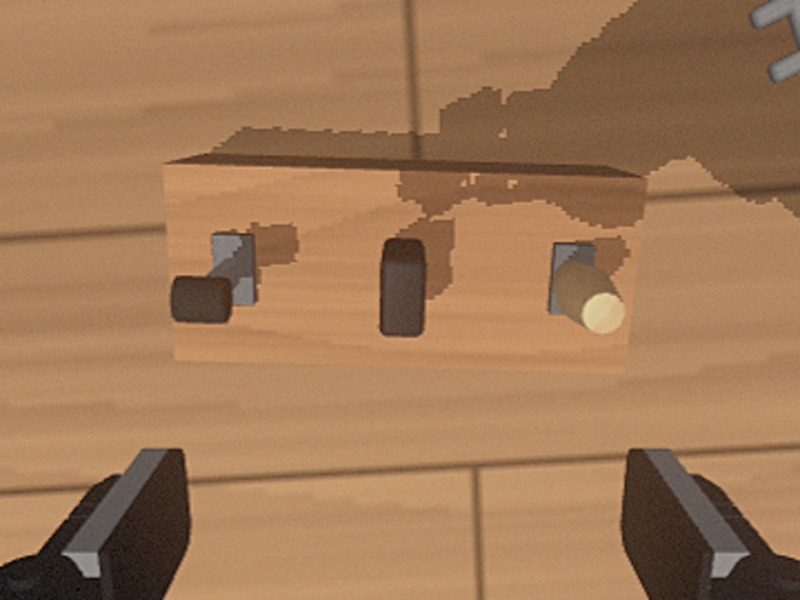

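The gauge's black grip is at crop cols 381–425, rows 238–336. The block's top corners are (164,164), (646,179), (626,372) and (173,358).

Run:
```python
from h import *
z=np.load("w2.npz"); i,K,P=z["i"],z["K"],z["P"]
c=lambda x,y:(100+x*.45,60+y*.45)
C=[onz(K,P,c(*p),.07) for p in [(164,164),(646,179),(626,372),(173,358)]]
print(np.round(C,4),np.mean(C,0),[np.linalg.norm(C[k]-C[(k+1)%4]).round(4) for k in range(4)])
for a,b in((1,0),(2,3)): d=C[b]-C[a]; print(np.degrees(np.arctan2(-d[0],d[1])))
m=(i.max(2)<85).astype(np.uint8); n,l,s,ce=cv2.connectedComponentsWithStats(m[160:220,260:300]); k=1+np.argmax(s[1:,4]); x,y,w,h,_=s[k]; x+=260;y+=160; print(x,y,w,h)
top=[onz(K,P,p,.118) for p in[(x,y+h),(x+w,y+h),(x+w,c(0,253)[1]),(x,c(0,253)[1])]]
print(np.round(top,4),np.mean(top,0))
```

```text
[[0.6034 0.3505 0.07  ]
 [0.5836 0.1424 0.07  ]
 [0.4946 0.1492 0.07  ]
 [0.5152 0.3602 0.07  ]] [0.5491928  0.25057122 0.07      ] [np.float64(0.209), np.float64(0.0893), np.float64(0.212), np.float64(0.0887)]
-5.4287394458647
-5.577648308220625
271 167 21 44
[[0.5349 0.2605 0.118 ]
 [0.5337 0.2422 0.118 ]
 [0.5666 0.2403 0.118 ]
 [0.5678 0.2581 0.118 ]] [0.55076556 0.25026572 0.118     ]
```

Run:
```python
from h import *
print(goal((.5505,.2504,.079),np.radians(-5.5)))
```

```text
(array([0.0016, 0.0014, 0.1724]), array([ 0.002, -0.002,  0.375]))
```

>>> servo_tool([
  [[0.0016,0.0014,0,0,0,0.37,0.5],[0.0016,0.0014,0.03,0,0,0.37,0.5],[0.0016,0.0014,0.06,0,0,0.37,0.5],[0.0016,0.0014,0.09,0,0,0.37,0.5],[0.0016,0.0014,0.11,0,0,0.37,0.5],[0.0016,0.0014,0.13,0,0,0.37,0.5],[0.0016,0.0014,0.15,0,0,0.37,0.5],[0.0016,0.0014,0.165,0,0,0.37,0.5],[0.0016,0.0014,0.172,0,0,0.37,0.5],[0.0016,0.0014,0.172,0,0,0.37,0.5],[0.0016,0.0014,0.172,0,0,0.37,0.5]],
], grip_force=40)

```text
t: 4.33
eef_pos: [0.5506, 0.2513, 0.0796]
tool_rot: [-0.0, 0.999, -0.047, 0.0]
contact_force: [0.8, -0.7, 0.5]
gripper_width: 0.5
grasp_force: 0.0
```

>>> servo_tool([
  [[0,0,0,0,0,0,0],[0,0,0,0,0,0,0],[0,0,0,0,0,0,0],[0,0,0,0,0,0,0],[0,0,0,0,0,0,0],[0,0,0,0,0,0,0],[0,0,0,0,0,0,0],[0,0,0,0,0,0,0]],
])

```text
t: 5.0
eef_pos: [0.5512, 0.2517, 0.0807]
tool_rot: [-0.001, 0.999, -0.047, 0.001]
contact_force: [-1.3, -0.4, 5.7]
gripper_width: 0.203
grasp_force: 41.5
```

>>> servo_tool([
  [[0,0,-0.01,0,0,0,0],[0,0,-0.025,0,0,0,0],[0,0,-0.04,0,0,0,0],[0,0,-0.055,0,0,0,0],[0,0,-0.075,0,0,0,0],[0,0,-0.095,0,0,0,0],[0,0,-0.12,0,0,0,0],[0,0,-0.14,0,0,0,0],[0,0,-0.155,0,0,0,0],[0,0,-0.16,0,0,0,0],[0,0,-0.16,0,0,0,0],[0,0,-0.16,0,0,0,0]],
])

```text
t: 6.0
eef_pos: [0.5499, 0.2509, 0.2387]
tool_rot: [0.0, 0.999, -0.047, -0.0]
contact_force: [0.6, 0.9, -1.2]
gripper_width: 0.208
grasp_force: 40.5
```

Run:
```python
from h import *
e,Rt,o=tool(); print(e,o["gripper_width"],o["grasp_force"],o["contact_force"])
print(goal((.505,-.1957,.24),np.radians(-22.6)))
```

```text
[0.54991782 0.25085434 0.2387279 ] 0.2076550557725281 40.52310526371002 [ 0.6409477   0.92630112 -1.22005695]
(array([-0.0026,  0.4488, -0.001 ]), array([0.008, 0.006, 3.438]))
```

>>> servo_tool([
  [[0,0.015,0,0,0,0.1,0],[0,0.04,0,0,0,0.3,0],[0,0.07,0,0,0,0.6,0],[-0.001,0.105,0,0,0,0.8,0],[-0.001,0.14,0,0,0,1.1,0],[-0.001,0.175,0,0,0,1.4,0],[-0.001,0.21,0,0,0,1.6,0],[-0.002,0.245,0,0,0,1.9,0],[-0.002,0.28,0,0,0,2.2,0],[-0.002,0.315,0,0,0,2.4,0],[-0.002,0.35,0,0,0,2.7,0],[-0.002,0.385,0,0,0,3,0],[-0.002,0.415,0,0,0,3.2,0],[-0.0026,0.435,0,0,0,3.4,0],[-0.0026,0.445,0,0,0,3.44,0],[-0.0026,0.4488,0,0,0,3.44,0],[-0.0026,0.4488,0,0,0,3.44,0],[-0.0026,0.4488,0,0,0,3.44,0],[-0.0026,0.4488,0,0,0,3.44,0]],
])

```text
t: 7.58
eef_pos: [0.5059, -0.1931, 0.2392]
tool_rot: [-0.0, 0.981, -0.194, -0.0]
contact_force: [-0.2, 0.3, -1.4]
gripper_width: 0.205
grasp_force: 40.5
```

Run:
```python
from h import *
e,Rt,o=tool(); print(o["t"],e,o["gripper_width"],o["grasp_force"],o["contact_force"])
i,K,P=cam("wrist"); j,K2,P2=cam("scene"); np.savez("w3.npz",i=i,K=K,P=P); np.savez("s3.npz",i=j,K=K2,P=P2)
u,v=proj(K2,P2,(.505,-.196,.15)).round().astype(int); print(u,v)
a=cv2.resize(j[v-75:v+75,u-50:u+50],(400,600),interpolation=cv2.INTER_CUBIC)
b=cv2.resize(i[120:330,210:350],(400,600),interpolation=cv2.INTER_CUBIC)
save("pics/w3.png",np.hstack([a,b]))
```

```text
7.5833 [ 0.50594821 -0.19313876  0.23921731] 0.2045935862715202 40.5355167388916 [-0.21279466  0.25027753 -1.35905406]
229 134
```

View pics/w3.png

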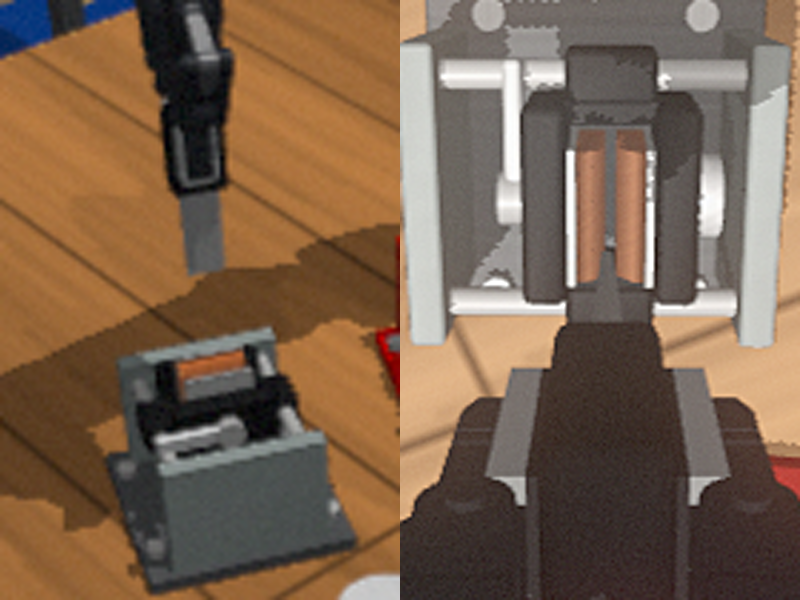

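The blade hangs straight under the gripper: tip centre at crop (206,270) in the scene view, and on the pad gap's line in the wrist view. I'll check the tip against the expected projections.

Run:
```python
from h import *
e,Rt,o=tool(); print(e,o["joint_vel"].round(3) if hasattr(o["joint_vel"],'round') else o["joint_vel"])
z=np.load("s3.npz"); K2,P2=z["K"],z["P"]; w=np.load("w3.npz"); i,K,P=w["i"],w["K"],w["P"]
t=e+[0,0,-.0657]
print("exp scene",proj(K2,P2,t),"seen 230.5,126.5"); print("exp wrist tip +x edge",[proj(K,P,t+Rt@[.011,s*.00125,0]) for s in(-1,1)],"grip-end of blade",proj(K,P,e+[0,0,-.0657+.055]+Rt@[.011,0,0]))
o2,d=ray(K2,P2,(230.5,126.5)); n=Rt[:,1]
print("tip from scene ray at expected z",o2+d*(t[2]-o2[2])/d[2])
for r in range(196,234,4): print(r,[int(v) for v in i[r,272:296].mean(1)])
print(goal((.505,-.1957,.19),np.radians(-22.6)))
```

```text
[ 0.50587974 -0.19370528  0.23933764] [ 0.001 -0.001  0.009 -0.002  0.002 -0.001  0.003]
exp scene [228.78472071 126.32133141] seen 230.5,126.5
exp wrist tip +x edge [array([278.71952614, 205.27099615]), array([282.52496634, 205.27126564])] grip-end of blade [280.16890158 236.68807294]
tip from scene ray at expected z [ 0.50340744 -0.19049102  0.17363764]
196 [96, 115, 124, 139, 145, 133, 117, 116, 108, 98, 102, 104, 100, 99, 114, 123, 128, 134, 145, 150, 147, 131, 114, 84]
200 [100, 112, 126, 139, 140, 132, 121, 113, 105, 102, 97, 106, 95, 102, 114, 120, 126, 135, 146, 149, 142, 129, 108, 112]
204 [96, 117, 131, 137, 136, 128, 121, 114, 104, 106, 138, 157, 140, 99, 115, 124, 133, 136, 143, 148, 139, 127, 108, 104]
208 [91, 112, 129, 140, 138, 129, 117, 114, 96, 98, 100, 95, 69, 81, 123, 126, 133, 142, 147, 150, 137, 126, 104, 107]
212 [93, 111, 127, 135, 136, 129, 123, 113, 95, 98, 98, 102, 92, 88, 120, 126, 130, 137, 148, 148, 141, 125, 102, 131]
216 [94, 118, 128, 138, 143, 133, 120, 104, 96, 96, 95, 105, 100, 99, 112, 124, 131, 140, 147, 152, 139, 122, 98, 134]
220 [76, 83, 74, 84, 80, 78, 85, 93, 104, 96, 94, 100, 97, 100, 89, 78, 79, 74, 73, 74, 74, 83, 79, 131]
224 [98, 97, 97, 93, 92, 95, 97, 95, 97, 94, 101, 96, 100, 101, 94, 86, 87, 92, 86, 88, 85, 85, 88, 85]
228 [95, 95, 88, 92, 93, 89, 95, 95, 96, 98, 97, 97, 99, 98, 96, 89, 85, 83, 82, 80, 86, 85, 82, 80]
232 [80, 78, 77, 78, 72, 82, 85, 81, 82, 86, 88, 80, 88, 82, 84, 83, 74, 74, 69, 69, 66, 67, 67, 76]
(array([-0.    ,  0.0022,  0.0493]), array([-0.006,  0.001,  0.029]))
```

The wrist camera reads the grip, finger centre and blade all ~1.7 mm off the nominal TCP line, which is a calibration bias. Relative to that, the tip is within 0.5 mm of the gap, and this agrees with the top view. I'll descend to just above the bevels and look.

>>> servo_tool([
  [[-0.001,0.0004,0.01,0,0,0,0],[-0.001,0.0004,0.02,0,0,0,0],[-0.001,0.0004,0.03,0,0,0,0],[-0.001,0.0004,0.04,0,0,0,0],[-0.001,0.0004,0.05,0,0,0,0],[-0.001,0.0004,0.057,0,0,0,0],[-0.001,0.0004,0.06,0,0,0,0],[-0.001,0.0004,0.06,0,0,0,0],[-0.001,0.0004,0.06,0,0,0,0],[-0.001,0.0004,0.06,0,0,0,0],[-0.001,0.0004,0.06,0,0,0,0]],
])

```text
t: 8.6
eef_pos: [0.5048, -0.1955, 0.1799]
tool_rot: [0.0, 0.981, -0.196, 0.001]
contact_force: [-0.4, 0.0, -1.6]
gripper_width: 0.207
grasp_force: 40.5
```

Run:
```python
from h import *
e,Rt,o=tool(); print(o["t"],e,o["contact_force"])
i,K,P=cam("wrist"); j,K2,P2=cam("scene")
a=cv2.resize(j[110:210,190:280],(400,450),interpolation=cv2.INTER_CUBIC)
b=cv2.resize(i[160:270,232:332],(400,450),interpolation=cv2.INTER_CUBIC)
save("pics/w4.png",np.hstack([a,b]))
```

```text
8.6 [ 0.50482659 -0.19546966  0.17989172] [-0.40013629  0.01705693 -1.64476071]
```

View pics/w4.png

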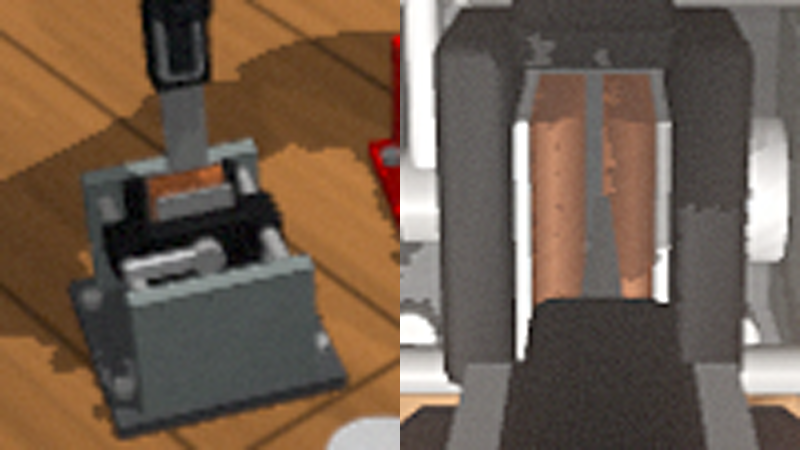

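The tip is at crop col ~604, while the gap centre is at ~594, so the blade is ≈2 mm off towards tool +y. I'll correct by -2 mm, then enter.

>>> servo_tool([
  [[0,-0.002,0,0,0,0,0],[0,-0.002,0,0,0,0,0],[0,-0.002,0.004,0,0,0,0],[0,-0.002,0.008,0,0,0,0],[0,-0.002,0.012,0,0,0,0],[0,-0.002,0.016,0,0,0,0],[0,-0.002,0.019,0,0,0,0],[0,-0.002,0.021,0,0,0,0],[0,-0.002,0.023,0,0,0,0],[0,-0.002,0.023,0,0,0,0],[0,-0.002,0.023,0,0,0,0],[0,-0.002,0.023,0,0,0,0]],
])

```text
t: 9.7
eef_pos: [0.5052, -0.1935, 0.1564]
tool_rot: [0.0, 0.981, -0.196, 0.0]
contact_force: [-0.8, 0.3, -0.4]
gripper_width: 0.21
grasp_force: 40.5
```

>>> servo_tool([
  [[0,0,0.001,0,0,0,0],[0,0,0.001,0,0,0,0],[0,0,0.001,0,0,0,0]],
])

```text
t: 9.95
eef_pos: [0.5052, -0.1935, 0.1554]
tool_rot: [0.0, 0.981, -0.196, 0.0]
contact_force: [0.3, -1.1, -2.1]
gripper_width: 0.211
grasp_force: 40.5
```

>>> servo_tool([
  [[0,0,0.001,0,0,0,0],[0,0,0.0015,0,0,0,0],[0,0,0.0015,0,0,0,0]],
])

```text
t: 10.2
eef_pos: [0.5051, -0.1935, 0.1537]
tool_rot: [0.0, 0.981, -0.196, -0.0]
contact_force: [-0.4, -1.2, -0.9]
gripper_width: 0.202
grasp_force: 40.5
```

>>> servo_tool([
  [[0,0,0.001,0,0,0,0],[0,0,0.0015,0,0,0,0],[0,0,0.0015,0,0,0,0]],
])

```text
t: 10.45
eef_pos: [0.5051, -0.1934, 0.1522]
tool_rot: [-0.0, 0.981, -0.196, -0.0]
contact_force: [-0.8, -0.7, -1.7]
gripper_width: 0.209
grasp_force: 40.5
```

>>> servo_tool([
  [[0,0,0.001,0,0,0,0],[0,0,0.0015,0,0,0,0],[0,0,0.0015,0,0,0,0]],
])

```text
t: 10.7
eef_pos: [0.5051, -0.1935, 0.1507]
tool_rot: [-0.0, 0.981, -0.196, -0.0]
contact_force: [-0.3, -0.2, -1.7]
gripper_width: 0.208
grasp_force: 40.5
```

>>> servo_tool([
  [[0,0,0.001,0,0,0,0],[0,0,0.0015,0,0,0,0],[0,0,0.0015,0,0,0,0]],
])

```text
t: 10.95
eef_pos: [0.5052, -0.1935, 0.1493]
tool_rot: [0.0, 0.981, -0.196, 0.0]
contact_force: [0.8, -0.4, -0.4]
gripper_width: 0.206
grasp_force: 40.7
```

```bash
cat >> h.py <<'E'
def avg(n=6):
    f=[]
    for _ in range(n): bot.read_camera("top"); f.append(bot.get_obs()["contact_force"])
    o=bot.get_obs(); print(round(o["t"],2),np.round(o["eef_pos"],4),np.mean(f,0).round(2),np.std(f,0).round(2))
E
python3 -c "
from h import *
avg()"
```

```text
11.25 [ 0.5052 -0.1935  0.1493] [ 0.46 -0.32 -1.22] [0.63 0.48 0.39]
```

>>> servo_tool([
  [[0,0,0.001,0,0,0,0],[0,0,0.0015,0,0,0,0],[0,0,0.0015,0,0,0,0]],
])

```text
t: 11.5
eef_pos: [0.5054, -0.1935, 0.1481]
tool_rot: [0.0, 0.981, -0.196, 0.0]
contact_force: [0.4, -0.9, 2.4]
gripper_width: 0.211
grasp_force: 41.0
```

>>> servo_tool([
  [[0,0,0.001,0,0,0,0],[0,0,0.0015,0,0,0,0],[0,0,0.0015,0,0,0,0]],
])

```text
t: 11.75
eef_pos: [0.5056, -0.1935, 0.1466]
tool_rot: [0.0, 0.981, -0.196, 0.0]
contact_force: [-0.0, -0.1, 3.8]
gripper_width: 0.209
grasp_force: 41.2
```

```bash
python3 -c "
from h import *
avg()"
```

```text
12.05 [ 0.5055 -0.1935  0.1466] [-0.03  0.25  4.69] [0.14 0.52 0.57]
```

Drag started about 17 mm below the mouth. It is now ~2.4 mm past contact, so the expected push is ≈5 N and the vertical drag is 6 N. One confirming look.

Run:
```python
from h import *
i,_,_=cam("wrist"); j,_,_=cam("scene")
a=cv2.resize(j[110:210,190:280],(400,450),interpolation=cv2.INTER_CUBIC)
b=cv2.resize(i[160:270,232:332],(400,450),interpolation=cv2.INTER_CUBIC)
save("pics/w5.png",np.hstack([a,b])); avg(4)
o=bot.get_obs(); print(o["grasp_force"],np.abs(o["joint_vel"]).max())
```

```text
12.35 [ 0.5055 -0.1936  0.1466] [ 0.7  -0.14  5.53] [0.45 0.56 0.36]
41.23549282550812 0.0009264425636885119
```

View pics/w5.png

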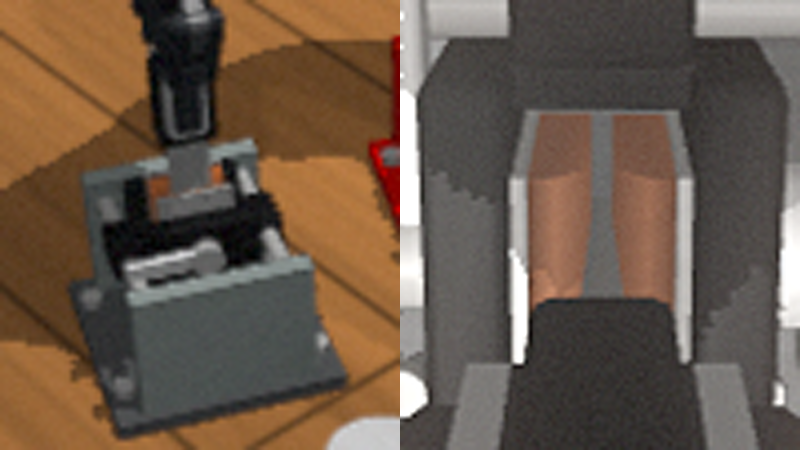

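The blade sits upright in the gap (crop cols 585–625). It is centred along the pads: blade centre 189 against pad centre 187 in the scene crop.

```bash
python3 -c "
from station import bot
print(bot.hand_in())"
```

```text
the job is handed in; nothing more can be done
None
```

The job is handed in, with no verdict returned: the wedge gauge is still held upright and steady between the caliper pads, near their middle, tip about 19 mm below the mouth, with an estimated push of about 5 N on each pad.

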